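Line up the kitchen canisters by size

TASK

Tidy the four white lidded canisters into a row by size on the cork mats of the wooden board: the largest on the mat nearest the oil bottle, then each next smaller one, so that the smallest is farthest from the bottle. Stand each one upright in the middle of its mat, never tipping one over on the way, and leave the oil bottle where it is.

Things in the scene. Friction and masses are not known exactly. Their poses are not given: they have to be found in the camera images.
- can_55_mid (a point): the smallest of four white ceramic canisters with flat pale wooden lids: an upright plain cylinder 40 mm in diameter and 55 mm high, lid included; the point is its centre, 27.5 mm above its underside, z up its axis. Loose, 0.08 to 0.4 kg. The canisters start standing on the worktop (z = 0) in a loose row in front of the board, in any order, mixed with two low bowls (72 mm wide, 30 mm high, not listed); centres of neighbours in the row are at least 100 mm apart
- can_75_mid (a point): the second smallest of four white ceramic canisters with flat pale wooden lids: an upright plain cylinder 46 mm in diameter and 75 mm high, lid included; the point is its centre, 37.5 mm above its underside, z up its axis. Loose, 0.08 to 0.4 kg. The canisters start standing on the worktop (z = 0) in a loose row in front of the board, in any order, mixed with two low bowls (72 mm wide, 30 mm high, not listed); centres of neighbours in the row are at least 100 mm apart
- can_95_mid (a point): the second largest of four white ceramic canisters with flat pale wooden lids: an upright plain cylinder 52 mm in diameter and 95 mm high, lid included; the point is its centre, 47.5 mm above its underside, z up its axis. Loose, 0.08 to 0.4 kg. The canisters start standing on the worktop (z = 0) in a loose row in front of the board, in any order, mixed with two low bowls (72 mm wide, 30 mm high, not listed); centres of neighbours in the row are at least 100 mm apart
- can_115_mid (a point): the largest of four white ceramic canisters with flat pale wooden lids: an upright plain cylinder 58 mm in diameter and 115 mm high, lid included; the point is its centre, 57.5 mm above its underside, z up its axis. Loose, 0.08 to 0.4 kg. The canisters start standing on the worktop (z = 0) in a loose row in front of the board, in any order, mixed with two low bowls (72 mm wide, 30 mm high, not listed); centres of neighbours in the row are at least 100 mm apart
- mat_a_top (a point): round cork mat, 64 mm in diameter and 3 mm thick, fixed on the low dark wooden board (100 mm wide, 560 mm long, 18 mm thick, fixed, lying across in front of the robot, turned a little); number 1 of four in a straight row along the board, a, b, c, d, centres 80 mm apart, the left-hand end seen from the robot; the point is the centre of its top face, 21 mm above the worktop; y runs along the row towards mat a, x across the board
- mat_b_top (a point): round cork mat, 64 mm in diameter and 3 mm thick, fixed on the low dark wooden board (100 mm wide, 560 mm long, 18 mm thick, fixed, lying across in front of the robot, turned a little); number 2 of four in a straight row along the board, a, b, c, d, centres 80 mm apart, a middle one; the point is the centre of its top face, 21 mm above the worktop; y runs along the row towards mat a, x across the board
- mat_c_top (a point): round cork mat, 64 mm in diameter and 3 mm thick, fixed on the low dark wooden board (100 mm wide, 560 mm long, 18 mm thick, fixed, lying across in front of the robot, turned a little); number 3 of four in a straight row along the board, a, b, c, d, centres 80 mm apart, a middle one; the point is the centre of its top face, 21 mm above the worktop; y runs along the row towards mat a, x across the board
- mat_d_top (a point): round cork mat, 64 mm in diameter and 3 mm thick, fixed on the low dark wooden board (100 mm wide, 560 mm long, 18 mm thick, fixed, lying across in front of the robot, turned a little); number 4 of four in a straight row along the board, a, b, c, d, centres 80 mm apart, the right-hand end seen from the robot; the point is the centre of its top face, 21 mm above the worktop; y runs along the row towards mat a, x across the board
- oil_mid (a point): green glass oil bottle with a cork, 56 mm in diameter, 150 mm high (its top 168 mm above the worktop: lift canisters clear of it when passing over), loose; it stands on one end of the board, 118 mm beyond the centre of the end mat, beside mat a or beside mat d (a low red salt pot, 60 mm wide and 58 mm high, not listed, stands at the other end); the point is on its axis, 75 mm above its foot

How it is judged:
By the outcome, as a careful person would: the job done as asked, in the order asked, and still so for the second after the job is handed in, with the robot touching nothing.
It also fails if it takes over 106 s, if anything falls off the work surface, if the arm or the gripper's body presses on something with over 40 N, if the wrist force passes 120 N, or if a joint passes its speed limit or range.

ROBOT

A 7-joint arm with a two-finger parallel gripper is mounted at the origin on the work surface. World frame = base frame: x ahead of the robot, y to its left, z up, the work surface at z = 0. Lengths are in m, angles in degrees, forces in N, time in s.
With the tool pointing down it reaches from about 0.425 to 0.875 m from the base axis. Payload 4.7 kg.
Tool frame: the origin (TCP) lies on the mounting face of the last link; the fingertips stand 182 mm ahead of it and the grasp point (between the pads) lies 164 mm ahead of it; z points along the fingers, y is the line along which they close (so a half turn about z gives the same grasp; the last joint's range is limited). The gripper opens to 87 mm and grips with 3 to 60 N. Pads are 19 mm wide; open, the fingers measure 117 mm over their backs; the gripper's body (75 mm by 190 mm) begins 51 mm behind the grasp point.
Start: joints at [71.282, 18.392, -4.016, 83.108, 1.295, 78.541, -3.26], TCP at [0.217, -0.613, 0.405] pointing down, gripper open.
Joint ranges: [-163.93, 163.93], [-17.29, 119.83], [-79.2, 71.16], [3.27, 140.29], [-89.18, 269.18], [5.43, 117.66], [-154.24, 154.24]. Speed limits (degrees/s): [147.25, 147.25, 180, 180, 180, 180, 180].

INTERFACE

Orientations are given as [roll, pitch, yaw] about the fixed x, y, z axes, in that order (R = Rz(yaw) Ry(pitch) Rx(roll)).
In Python, from cell import env gives the robot as it stands.
- The arm moves only by the tool servo_tool, never from a script. Its argument "plan" is a list of rows, each an object with "xyz": the shift along the tool's x, y, z in cm, a list of three; "twist": the turn, a rotation vector about the tool's x, y, z in degrees, a list of three; "jaw": the closure, from 0 (fully open) to 1 (shut). In form: [{"xyz": [x, y, z], "twist": [wx, wy, wz], "jaw": jaw}, ...]. A call has 1 to 10 rows; each row is the pose to reach, as a shift and turn from the pose commanded when the call began, along the tool's axes at that moment; what a row does not reach only later rows make up. A row lasts 1/12 s, in which the tool goes at most 41.7 mm and 7.16 degrees, less where a joint would pass 70% of its speed; a pose out of reach is approached as far as the arm can. A call with a gripper value outside its range is refused whole. The fingers move at their own pace and stop on an object; "newtons" is the grip in N (left out, the last holds). Time passes only in rows, so rows that repeat a pose let the fingers close. It gives the time, the measured TCP pose, the force, the opening and the grip force at its end, in the units of the state.
- env.get_obs(): the state, without advancing time (a new reading comes with each control period).
- env.read_camera(name): name is "side" or "top"; returns a dict with "img" (400x640x3 uint8, red, green, blue), "camera_matrix" (3x3 intrinsics, pixels), "R" (3x3) and "t" (3): a world point X has camera coordinates R X + t. Camera axes: x right, y down, z forward; pixel columns grow to the right and rows downward; lengths in m; the calibration is good to about 2 mm. A picture is of the moment at which its call begins. There is no depth.
- env.sign_off(): hands the job in; it is judged then, once.
The state is a dict: "time_s": time; "qpos": joint angles; "joint_velocities": joint speeds; "effort": joint torques, N m; "tool_pos": TCP position; "tool_rot": TCP orientation; "force": force on the tool from outside, world axes, zero at the start; "wrist_torque": the same for the moment, N m; "grip_width": finger opening in m; "grasp_force": force on a finger pad.
Only numpy, scipy, OpenCV 4.12 (cv2) and the standard library are available. Lean on these libraries where they do the work, as an engineer would, in place of code of your own. Each camera call takes 0.05 s, during which the arm holds its last target. There are 200 camera calls.

## Working session

There is one attempt and no reset: what is moved stays moved. The work goes in short steps, Python scripts to look and compute and a tool call to move; the robot and the scene stay as the last step left them, time stands still between calls to the robot, and variables do not carry over. Pictures are saved under pics/ and viewed, at most 14 in all, crops included, and the job is handed in when it is done.

Besides the shell and the picture viewer there is one more tool, called after "Emit:" as a command line: name --argument value ..., lists and objects as JSON in quotes. servo_tool: Moves the arm, as the interface text tells. Its arguments: {"type":"object","properties":{"plan":{"type":"array","items":{"type":"object","properties":{"xyz":{"type":"array","items":{"type":"number"}},"twist":{"type":"array","items":{"type":"number"}},"jaw":{"type":"number"}}}},"newtons":{"type":"number"}},"required":["plan"]}

```bash
mkdir -p pics; python3 - <<'E'
from cell import env
import cv2,numpy as np,pickle
d={}
for n in("top","side"):
    c=env.read_camera(n); d[n]=c
    cv2.imwrite(f"pics/{n}0.png",c["img"][:,:,::-1]); print(n,c["camera_matrix"].tolist(),c["R"].round(4).tolist(),c["t"].round(4).tolist())
pickle.dump(d,open("cams.pkl","wb"))
o=env.get_obs();print(o)
E
```

```text
top [[364.33734470530015, 0.0, 314.09083132381005], [0.0, 364.33734470530015, 200.06707705736574], [0.0, 0.0, 1.0]] [[0.0202, -0.9997, 0.012], [-0.9987, -0.0207, -0.0462], [0.0464, -0.011, -0.9989]] [-0.0272, 0.5682, 1.0923]
side [[365.01841471588824, 0.0, 324.7069367627679], [0.0, 365.01841471588824, 204.33304927910015], [0.0, 0.0, 1.0]] [[0.9941, -0.1072, -0.0148], [-0.0889, -0.731, -0.6766], [0.0617, 0.6739, -0.7362]] [-0.5656, 0.1087, 1.0313]
{'time_s': 0.1, 'qpos': array([71.28055561, 18.43478711, -4.01697305, 83.16528206,  1.29355945,
       78.54135371, -3.26145757]), 'joint_velocities': array([-0.05964016, -0.02631214,  0.01182079, -0.1496292 , -0.01801716,
       -0.01178032, -0.07136606]), 'effort': array([-2.27154801e-04, -4.92571199e+01, -4.05772319e-01, -3.13399065e+01,
       -6.41640835e-02,  3.95866041e-02,  9.16558656e-05]), 'tool_pos': array([ 0.21719667, -0.61245599,  0.40379415]), 'tool_rot': array([-1.79903732e+02,  3.49003762e-03,  1.95286067e+01]), 'force': array([ 0.11097353, -0.02117045,  0.00185384]), 'wrist_torque': array([0.04157701, 0.00626894, 0.06027765]), 'grasp_force': 0.0, 'grip_width': 0.08736946880110756}
```

View pics/top0.png

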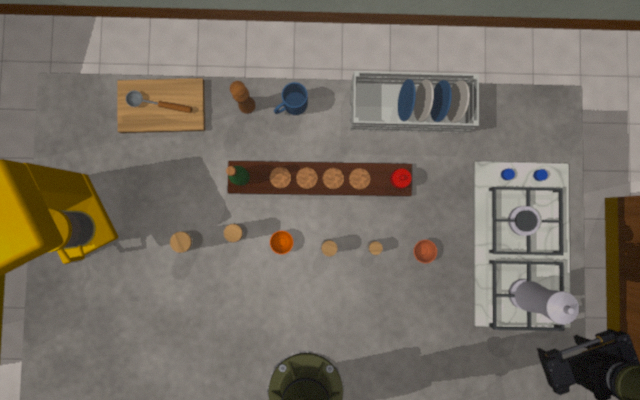

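View pics/side0.png

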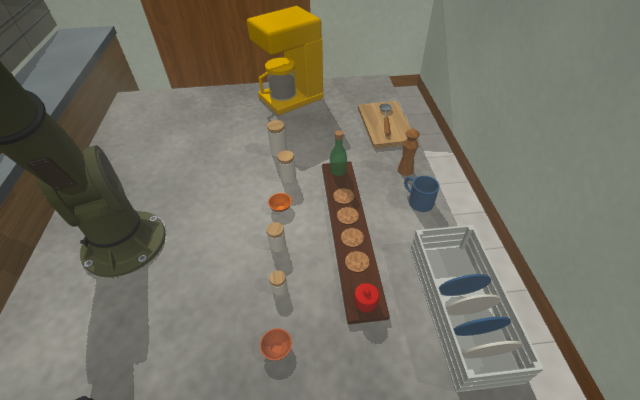

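The top view shows lids at about (180,242), (233,233), (330,247) and (376,247), and mats at (280,178) to (360,178). The bottle is beside mat a at (238,174), and the salt pot is at (402,177). Next I'll segment the lids and mats.

```bash
cat > h.py <<'E'
import cv2,numpy as np,pickle
def ray(c,u,v,z):
    K,R,t=c["camera_matrix"],c["R"],c["t"]
    d=R.T@np.linalg.inv(K)@np.array([u,v,1.]); o=-R.T@t
    return o+d*(z-o[2])/d[2]
def proj(c,X):
    p=c["camera_matrix"]@(c["R"]@np.asarray(X)+c["t"]);return p[:2]/p[2]
def blobs(c,lo,hi,roi,amin=60):
    hsv=cv2.cvtColor(c["img"],cv2.COLOR_RGB2HSV); m=cv2.inRange(hsv,lo,hi)
    k=np.zeros_like(m);x0,y0,x1,y1=roi;k[y0:y1,x0:x1]=m[y0:y1,x0:x1]
    n,l,s,ce=cv2.connectedComponentsWithStats(k)
    out=[]
    for i in range(1,n):
        if s[i,4]>=amin:
            p,_=cv2.findContours((l==i).astype(np.uint8),cv2.RETR_EXTERNAL,cv2.CHAIN_APPROX_NONE)
            out.append((s[i,4],ce[i],s[i,2:4],cv2.minEnclosingCircle(p[0])))
    return sorted(out,key=lambda b:b[1][0])
E
python3 - <<'E'
from h import *
d=pickle.load(open("cams.pkl","rb"));c=d["top"]
hsv=cv2.cvtColor(c["img"],cv2.COLOR_RGB2HSV)
for p in[(180,242),(233,233),(330,247),(376,247),(280,178),(245,185),(200,215)]:print(p,hsv[p[1],p[0]])
for a,ce,wh,mc in blobs(c,(8,70,90),(25,190,255),(160,150,420,262)): 
    print(a,ce.round(1),wh,[ray(c,*ce,z).round(4)[:2].tolist() for z in(.021,.055,.075,.095,.115)])
i=c["img"][150:265,160:420,::-1];cv2.imwrite("pics/crop.png",cv2.resize(i,None,fx=3,fy=3,interpolation=cv2.INTER_CUBIC))
E
```

```text
(180, 242) [ 17 131 148]
(233, 233) [ 16 132 170]
(330, 247) [ 16 124 166]
(376, 247) [ 16 128 163]
(280, 178) [ 14 147 146]
(245, 185) [ 12 150  63]
(200, 215) [ 15  23 110]
378 [180.3 241.6] [22 22] [[0.436, 0.3812], [0.4385, 0.3693], [0.44, 0.3623], [0.4415, 0.3553], [0.443, 0.3483]]
80 [229.9 170.1] [ 9 14] [[0.6536, 0.2402], [0.6493, 0.2327], [0.6468, 0.2282], [0.6444, 0.2238], [0.6419, 0.2193]]
288 [232.6 232.5] [20 19] [[0.4659, 0.2264], [0.4675, 0.2193], [0.4684, 0.2151], [0.4694, 0.2109], [0.4703, 0.2067]]
366 [279.9 177.4] [21 22] [[0.6345, 0.0893], [0.6309, 0.0864], [0.6288, 0.0847], [0.6266, 0.083], [0.6245, 0.0813]]
90 [280.8 242.5] [25 25] [[0.4389, 0.0818], [0.4413, 0.0791], [0.4427, 0.0776], [0.4442, 0.076], [0.4456, 0.0745]]
390 [306.3 177.6] [22 22] [[0.6357, 0.0095], [0.6321, 0.0091], [0.6299, 0.0089], [0.6277, 0.0086], [0.6256, 0.0084]]
216 [329.  247.9] [17 17] [[0.4257, -0.0631], [0.4285, -0.0613], [0.4302, -0.0602], [0.4318, -0.0591], [0.4335, -0.058]]
386 [332.7 177.9] [22 22] [[0.6364, -0.0702], [0.6328, -0.0682], [0.6306, -0.0669], [0.6284, -0.0657], [0.6262, -0.0645]]
393 [359.3 178.4] [23 22] [[0.6367, -0.1508], [0.633, -0.1462], [0.6309, -0.1436], [0.6287, -0.1409], [0.6265, -0.1382]]
159 [375.3 247.6] [14 14] [[0.4293, -0.202], [0.4321, -0.1958], [0.4337, -0.1922], [0.4353, -0.1886], [0.4369, -0.1849]]
99 [416.6 251. ] [ 7 21] [[0.4215, -0.3265], [0.4245, -0.3165], [0.4262, -0.3106], [0.428, -0.3047], [0.4297, -0.2988]]
```

View pics/crop.png

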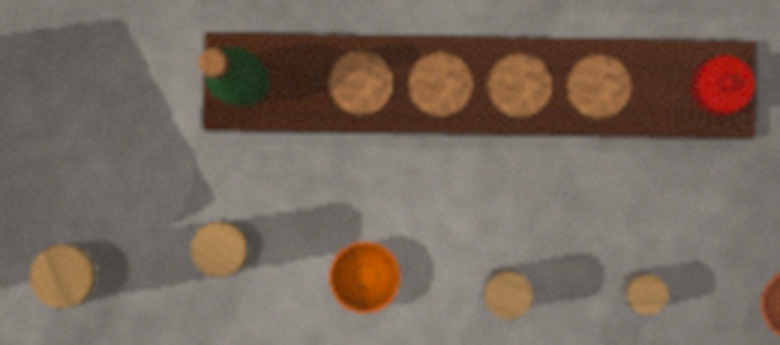

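The lid widths of 22, 19.5, 17 and 14 px match 58, 52, 46 and 40 mm. So the canisters from left to right are 115, 95, 75 and 55. Fitted positions:

| Item | x (m) | y (m) |
|---|---|---|
| Mat a | 0.635 | 0.089 |
| Mat b | 0.635 | 0.009 |
| Mat c | 0.636 | -0.071 |
| Mat d | 0.637 | -0.151 |

I'll place the smallest first, closing the gripper along world x (yaw 90).

Emit:
servo_tool --plan '[{"xyz": [3.4,-3.2,0],"twist": [0,0,-7],"jaw": 0},{"xyz": [6.2,-5.8,0],"twist": [0,0,-14],"jaw": 0},{"xyz": [9,-8.5,0],"twist": [0,0,-21],"jaw": 0},{"xyz": [11.8,-11.1,0],"twist": [0,0,-28],"jaw": 0},{"xyz": [14.6,-13.8,0],"twist": [0,0,-35],"jaw": 0},{"xyz": [17.4,-16.4,0],"twist": [0,0,-42],"jaw": 0},{"xyz": [20.2,-19,0],"twist": [0,0,-49],"jaw": 0},{"xyz": [23,-21.7,0],"twist": [0,0,-56],"jaw": 0},{"xyz": [25.8,-24.3,0],"twist": [0,0,-63],"jaw": 0},{"xyz": [28.2,-26.5,0],"twist": [0,0,-70],"jaw": 0}]'

```text
time_s: 0.93
tool_pos: [0.3952, -0.2658, 0.4045]
tool_rot: [-180.0, -0.0, 90.0]
force: [0.3, -0.7, -0.3]
grip_width: 0.0871
grasp_force: 0.0
```

```bash
python3 - <<'E'
from h import *
c=pickle.load(open("cams.pkl","rb"))["side"]
for a,ce,wh,mc in blobs(c,(8,70,90),(25,190,255),(262,110,372,290),40): 
    print(a,ce.round(1),wh,[ray(c,*ce,z).round(4)[:2].tolist() for z in(.021,.055,.075,.095,.115)])
E
```

```text
213 [274.7 229.4] [18 16] [[0.4255, -0.0192], [0.429, -0.047], [0.431, -0.0633], [0.4331, -0.0797], [0.4351, -0.0961]]
179 [275.2 125.7] [18 13] [[0.4346, 0.4789], [0.4377, 0.43], [0.4396, 0.4012], [0.4414, 0.3725], [0.4432, 0.3437]]
203 [277.2 277.9] [17 15] [[0.4293, -0.1774], [0.4326, -0.1985], [0.4346, -0.2109], [0.4366, -0.2234], [0.4385, -0.2358]]
275 [278.4 200.9] [24 19] [[0.4381, 0.0904], [0.4411, 0.058], [0.4428, 0.0389], [0.4446, 0.0198], [0.4463, 0.0007]]
179 [285.2 156.3] [17 14] [[0.4659, 0.2965], [0.4677, 0.2553], [0.4688, 0.2311], [0.4698, 0.2069], [0.4709, 0.1827]]
69 [338.4 134.6] [ 8 10] [[0.6617, 0.3947], [0.6552, 0.3494], [0.6514, 0.3227], [0.6476, 0.2961], [0.6437, 0.2694]]
1782 [352.8 233.7] [39 98] [[0.6413, -0.0603], [0.6357, -0.0864], [0.6323, -0.1017], [0.629, -0.117], [0.6257, -0.1324]]
121 [353.6 180.5] [14 42] [[0.6779, 0.1503], [0.6707, 0.1153], [0.6665, 0.0947], [0.6623, 0.0741], [0.6581, 0.0536]]
223 [367.1 120.8] [13 33] [[0.7805, 0.4658], [0.769, 0.4175], [0.7622, 0.3891], [0.7555, 0.3606], [0.7487, 0.3322]]
```

The side view agrees within a few millimetres.

Emit:
servo_tool --plan '[{"xyz": [2.3,1.2,1],"jaw": 0},{"xyz": [4.6,2.4,2],"jaw": 0},{"xyz": [6.9,3.7,4],"jaw": 0},{"xyz": [6.9,3.7,7.5],"jaw": 0},{"xyz": [6.9,3.7,11],"jaw": 0},{"xyz": [6.9,3.7,14.5],"jaw": 0},{"xyz": [6.9,3.7,17.5],"jaw": 0},{"xyz": [6.9,3.7,19.5],"jaw": 0},{"xyz": [6.9,3.7,20.4],"jaw": 0},{"xyz": [6.9,3.7,20.4],"jaw": 0}]'

```text
validation failed for argument at $.pl...
```

Emit:
servo_tool --plan '[{"xyz": [0,0,0],"jaw": 0.15},{"xyz": [0,0,0],"jaw": 0.3},{"xyz": [0,0,0],"jaw": 0.4},{"xyz": [0,0,0],"jaw": 0.5},{"xyz": [0,0,0],"jaw": 0.6},{"xyz": [0,0,0],"jaw": 0.7},{"xyz": [0,0,0],"jaw": 0.8},{"xyz": [0,0,0],"jaw": 1},{"xyz": [0,0,0],"jaw": 1},{"xyz": [0,0,0],"jaw": 1}]' --newtons 20

```text
validation failed for argument at $.pl...
```

Emit:
servo_tool --plan '[{"xyz": [2.3,1.2,1],"twist": [0,0,0],"jaw": 0},{"xyz": [4.6,2.4,2],"twist": [0,0,0],"jaw": 0},{"xyz": [6.9,3.7,4],"twist": [0,0,0],"jaw": 0},{"xyz": [6.9,3.7,7.5],"twist": [0,0,0],"jaw": 0},{"xyz": [6.9,3.7,11],"twist": [0,0,0],"jaw": 0},{"xyz": [6.9,3.7,14.5],"twist": [0,0,0],"jaw": 0},{"xyz": [6.9,3.7,17.5],"twist": [0,0,0],"jaw": 0},{"xyz": [6.9,3.7,19.5],"twist": [0,0,0],"jaw": 0},{"xyz": [6.9,3.7,20.4],"twist": [0,0,0],"jaw": 0},{"xyz": [6.9,3.7,20.4],"twist": [0,0,0],"jaw": 0}]'

```text
time_s: 1.77
tool_pos: [0.4309, -0.1995, 0.1986]
tool_rot: [-179.8, -0.1, 89.5]
force: [0.1, 0.1, -0.4]
grip_width: 0.0868
grasp_force: 0.0
```

Emit:
servo_tool --plan '[{"xyz": [0,0,0],"twist": [0,0,0],"jaw": 0.15},{"xyz": [0,0,0],"twist": [0,0,0],"jaw": 0.3},{"xyz": [0,0,0],"twist": [0,0,0],"jaw": 0.4},{"xyz": [0,0,0],"twist": [0,0,0],"jaw": 0.5},{"xyz": [0,0,0],"twist": [0,0,0],"jaw": 0.6},{"xyz": [0,0,0],"twist": [0,0,0],"jaw": 0.7},{"xyz": [0,0,0],"twist": [0,0,0],"jaw": 0.8},{"xyz": [0,0,0],"twist": [0,0,0],"jaw": 1},{"xyz": [0,0,0],"twist": [0,0,0],"jaw": 1},{"xyz": [0,0,0],"twist": [0,0,0],"jaw": 1}]' --newtons 20

```text
time_s: 2.6
tool_pos: [0.432, -0.2, 0.2008]
tool_rot: [-180.0, 0.0, 89.5]
force: [-0.7, -0.2, 1.2]
grip_width: 0.0393
grasp_force: 20.0
```

Emit:
servo_tool --plan '[{"xyz": [0,0,-0.7],"twist": [0,0,0],"jaw": 1},{"xyz": [0,0,-2],"twist": [0,0,0],"jaw": 1},{"xyz": [0,0,-4],"twist": [0,0,0],"jaw": 1},{"xyz": [0.2,1,-6],"twist": [0,0,-0.5],"jaw": 1},{"xyz": [0.8,3,-7.5],"twist": [0,0,-0.5],"jaw": 1},{"xyz": [1.4,6,-8],"twist": [0,0,-0.5],"jaw": 1},{"xyz": [2.2,9,-8],"twist": [0,0,-0.5],"jaw": 1},{"xyz": [2.9,12,-8],"twist": [0,0,-0.5],"jaw": 1},{"xyz": [3.6,15,-8],"twist": [0,0,-0.5],"jaw": 1},{"xyz": [4.2,18,-8],"twist": [0,0,-0.5],"jaw": 1}]'

```text
time_s: 3.43
tool_pos: [0.6136, -0.159, 0.2808]
tool_rot: [-180.0, -0.0, 90.0]
force: [0.2, -0.8, -1.0]
grip_width: 0.0394
grasp_force: 20.0
```

Emit:
servo_tool --plan '[{"xyz": [0.4,1.4,0],"twist": [0,0,0],"jaw": 1},{"xyz": [0.6,2.2,0.5],"twist": [0,0,0],"jaw": 1},{"xyz": [0.6,2.4,1.5],"twist": [0,0,0],"jaw": 1},{"xyz": [0.6,2.4,2.7],"twist": [0,0,0],"jaw": 1},{"xyz": [0.6,2.4,3.8],"twist": [0,0,0],"jaw": 1},{"xyz": [0.6,2.4,4.6],"twist": [0,0,0],"jaw": 1},{"xyz": [0.6,2.4,5.2],"twist": [0,0,0],"jaw": 1},{"xyz": [0.6,2.4,5.6],"twist": [0,0,0],"jaw": 1},{"xyz": [0.6,2.4,5.8],"twist": [0,0,0],"jaw": 1},{"xyz": [0.6,2.4,5.8],"twist": [0,0,0],"jaw": 1}]'

```text
time_s: 4.27
tool_pos: [0.6361, -0.1536, 0.2226]
tool_rot: [-180.0, 0.0, 90.0]
force: [-1.0, -0.4, -0.8]
grip_width: 0.0391
grasp_force: 20.0
```

Emit:
servo_tool --plan '[{"xyz": [0,0,0.1],"twist": [0,0,0],"jaw": 1},{"xyz": [0,0,0.1],"twist": [0,0,0],"jaw": 0.5},{"xyz": [0,0,0.1],"twist": [0,0,0],"jaw": 0.4},{"xyz": [0,0,0.1],"twist": [0,0,0],"jaw": 0.3},{"xyz": [0,0,0.1],"twist": [0,0,0],"jaw": 0.2},{"xyz": [0,0,0.1],"twist": [0,0,0],"jaw": 0},{"xyz": [0,0,-1],"twist": [0,0,0],"jaw": 0},{"xyz": [0,0,-4],"twist": [0,0,0],"jaw": 0},{"xyz": [0,0,-8],"twist": [0,0,0],"jaw": 0},{"xyz": [0,0,-10],"twist": [0,0,0],"jaw": 0}]'

```text
time_s: 5.1
tool_pos: [0.6373, -0.1531, 0.328]
tool_rot: [179.7, 0.1, 90.0]
force: [1.2, 0.2, 0.4]
grip_width: 0.0842
grasp_force: 0.0
```

Emit:
servo_tool --plan '[{"xyz": [0.5,-1,-0.5],"twist": [0,0,0],"jaw": 0},{"xyz": [1.5,-3.5,-0.5],"twist": [0,0,0],"jaw": 0},{"xyz": [3,-6.5,0],"twist": [0,0,0],"jaw": 0},{"xyz": [4.2,-9.5,0],"twist": [0,0,0],"jaw": 0},{"xyz": [5.5,-12.5,0],"twist": [0,0,0],"jaw": 0},{"xyz": [7,-15.5,0],"twist": [0,0,0],"jaw": 0},{"xyz": [8.2,-18.5,0],"twist": [0,0,0],"jaw": 0},{"xyz": [9.2,-20.6,0],"twist": [0,0,0],"jaw": 0},{"xyz": [9.2,-20.6,1],"twist": [0,0,0],"jaw": 0},{"xyz": [9.2,-20.6,2],"twist": [0,0,0],"jaw": 0}]'

```text
time_s: 5.93
tool_pos: [0.4302, -0.0611, 0.3038]
tool_rot: [179.8, 0.2, 90.1]
force: [0.5, 0.2, 0.3]
grip_width: 0.0871
grasp_force: 0.0
```

```bash
python3 - <<'E'
from cell import env
import cv2
from h import *
for n in("top","side"):
    c=env.read_camera(n)
    if n=="top":
        cv2.imwrite("pics/t1.png",cv2.resize(c["img"][130:290,150:450,::-1],None,fx=2.6,fy=2.6,interpolation=cv2.INTER_CUBIC))
    for a,ce,wh,mc in blobs(c,(8,70,90),(25,190,255),(150,110,420,290),60):
        print(n,a,ce.round(1),wh,[ray(c,*ce,z).round(4)[:2].tolist() for z in(.021,.076)])
o=env.get_obs();print(o["tool_pos"],o["tool_rot"],o["qpos"])
E
```

```text
top 1164 [176.2 120.3] [55 22] [[0.8014, 0.4073], [0.7871, 0.3867]]
top 379 [180.4 241.6] [22 22] [[0.436, 0.381], [0.44, 0.3618]]
top 86 [230.1 169.8] [10 14] [[0.6542, 0.2398], [0.6474, 0.2276]]
top 287 [232.7 232.5] [20 18] [[0.4659, 0.2261], [0.4685, 0.2146]]
top 378 [279.9 177.4] [22 22] [[0.6346, 0.0892], [0.6287, 0.0846]]
top 91 [280.5 242.8] [25 25] [[0.4382, 0.0824], [0.4422, 0.0781]]
top 401 [306.3 177.5] [22 22] [[0.6359, 0.0095], [0.63, 0.0088]]
top 401 [332.7 177.8] [22 23] [[0.6368, -0.0703], [0.6308, -0.0669]]
top 381 [359.1 178.2] [23 23] [[0.6373, -0.1504], [0.6313, -0.1431]]
top 101 [416.7 251.1] [ 7 20] [[0.4213, -0.3267], [0.4261, -0.3105]]
side 97 [264.8 199.7] [52  7] [[0.3972, 0.1004], [0.4048, 0.0472]]
side 212 [274.7 229.4] [18 16] [[0.4254, -0.0191], [0.4311, -0.0641]]
side 110 [278.  125.4] [12 13] [[0.4453, 0.4794], [0.4496, 0.4003]]
side 168 [285.7 156.3] [15 14] [[0.4676, 0.2963], [0.4704, 0.2298]]
side 69 [338.4 134.7] [ 8 10] [[0.6615, 0.3939], [0.651, 0.3207]]
side 3133 [350.8 231.7] [ 59 128] [[0.6369, -0.0526], [0.6281, -0.0953]]
side 2062 [392.1 134.5] [61 66] [[0.8539, 0.3705], [0.8302, 0.2988]]
[ 0.43024244 -0.06166292  0.30174526] [-1.79925228e+02 -1.77025514e-02  9.00371692e+01] [ 41.75138032  -2.34270296 -35.96746281 118.40283004  -1.54734009
  63.57813886   6.5343693 ]
```

View pics/t1.png

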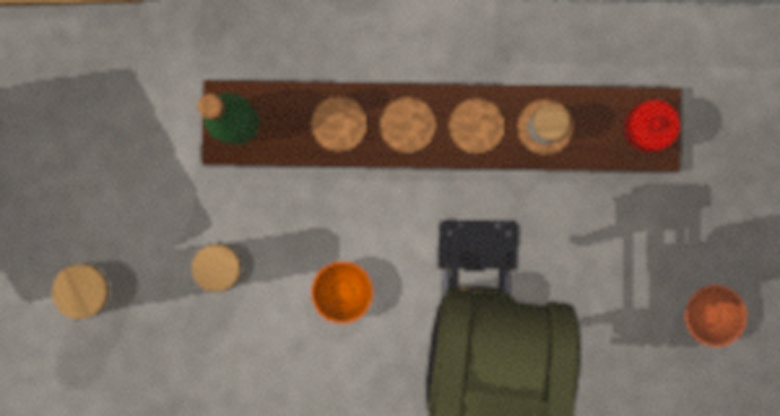

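```bash
python3 - <<'E'
from cell import env
from h import *
ims={}
for n in("top","side"):
    c=env.read_camera(n); p=proj(c,[.637,-.1506,.076]).astype(int); print(n,"expect",proj(c,[.637,-.1506,.076]).round(1))
    hsv=cv2.cvtColor(c["img"],cv2.COLOR_RGB2HSV).astype(int)
    x,y=p; 
    print("S");print(hsv[y-14:y+15:1,x-15:x+16,1]) if n=="top" else None
    i=c["img"][y-30:y+40,x-35:x+35,::-1]; ims[n]=cv2.resize(i,(390,390),interpolation=cv2.INTER_CUBIC)
cv2.imwrite("pics/d1.png",np.hstack(list(ims.values())))
E
```

```text
top expect [361.8 176.3]
S
[[ 39  41  43  46  46  38  42  44  42  44  41  33  37  34  35  39  39  33
   38  33  37  35  35  38  31  36  37  32  33  30  32]
 [119 125 126 122 125 122 120 129 119 120 117 132 111 113 103 106 113 102
  108 100 106 104 111  97 104 102 107  96  98  92  90]
 [142 160 168 156 154 149 145 151 150 151 168 155 152 144 152 153 165 158
  151 152 156 156 154 141 152 147 145 154 156 150 144]
 [155 151 140 143 149 151 155 151 157 139 158 151 155 158 156 152 160 159
  145 154 146 152 145 148 149 162 147 157 166 160 164]
 [151 144 152 145 153 163 153 146 147 156 167 151 150 160 154 158 154 147
  138 160 144 158 152 159 152 149 148 149 156 138 153]
 [140 133 152 154 157 154 155 154 157 150 148 154 163 155 152 164 158 157
  155 155 149 141 143 154 147 147 158 151 149 163 162]
 [158 148 153 170 152 151 156 147 146 152 144 146 141 145 148 155 140 153
  150 149 151 140 154 138 156 145 165 151 149 138 159]
 [150 150 155 176 156 156 141 143 151 143 149 145 149 144 146 144 138 146
  148 141 147 144 146 141 137 152 145 139 139 159 154]
 [157 141 155 156 141 149 145 146 147 141
[... 1996 characters left out ...]
6 154 148 169 144 143 156]
 [157 141 152 150 142 149 144 143 144 142 139 141 138 139 139 139 145 142
  144 146 148 143 148 146 141 154 145 145 152 153 156]
 [145 147 147 143 141 139 142 151 147 142 142 144 144 145 147 143 148 144
  146 151 137 137 148 138 156 152 151 148 146 148 154]
 [137 143 139 168 129 134 144 148 150 150 143 144 148 148 139 149 149 148
  143 144 157 147 160 150 139 145 160 146 178 160 156]
 [148 143 161 149 144 138 158 157 148 146 147 155 144 151 149 150 146 151
  158 148 161 167 150 158 160 162 165 145 150 169 159]
 [161 151 144 150 160 142 163 148 141 165 149 154 143 158 160 151 148 153
  155 167 159 163 151 147 156 148 152 158 165 155 150]]
side expect [357.7 248.6]
S
```

View pics/d1.png

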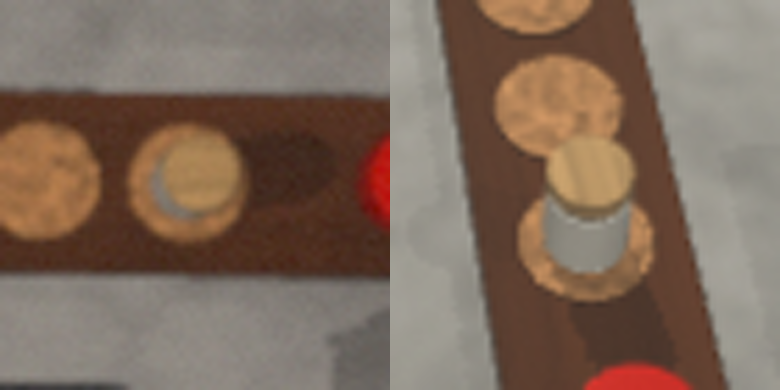

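Both cameras show the 55 mm canister upright and centred on mat d within about 1 mm: seen (361.7,176.5), expected (361.8,176.3). Next is the 75.

Emit:
servo_tool --plan '[{"xyz": [0,0,2],"twist": [0,0,0],"jaw": 0},{"xyz": [0,0,4],"twist": [0,0,0],"jaw": 0},{"xyz": [0,0,6],"twist": [0,0,0],"jaw": 0},{"xyz": [0,0,7.5],"twist": [0,0,0],"jaw": 0},{"xyz": [0,0,8.4],"twist": [0,0,0],"jaw": 0},{"xyz": [0,0,8.8],"twist": [0,0,0],"jaw": 0},{"xyz": [0,0,8.8],"twist": [0,0,0],"jaw": 0.2},{"xyz": [0,0,8.8],"twist": [0,0,0],"jaw": 0.3},{"xyz": [0,0,8.8],"twist": [0,0,0],"jaw": 0.4},{"xyz": [0,0,8.8],"twist": [0,0,0],"jaw": 0.45}]'

```text
time_s: 6.97
tool_pos: [0.4309, -0.0616, 0.2156]
tool_rot: [179.9, 0.0, 90.0]
force: [0.1, -0.3, -0.7]
grip_width: 0.0678
grasp_force: 0.0
```

Emit:
servo_tool --plan '[{"xyz": [0,0,0],"twist": [0,0,0],"jaw": 0.5},{"xyz": [0,0,0],"twist": [0,0,0],"jaw": 0.6},{"xyz": [0,0,0],"twist": [0,0,0],"jaw": 0.8},{"xyz": [0,0,0],"twist": [0,0,0],"jaw": 1},{"xyz": [0,0,0],"twist": [0,0,0],"jaw": 1}]' --newtons 20

```text
time_s: 7.38
tool_pos: [0.4304, -0.0616, 0.215]
tool_rot: [180.0, 0.0, 90.0]
force: [-0.5, -0.5, 1.7]
grip_width: 0.0457
grasp_force: 20.0
```

Emit:
servo_tool --plan '[{"xyz": [0,0,-0.7],"twist": [0,0,0],"jaw": 1},{"xyz": [0,0,-2],"twist": [0,0,0],"jaw": 1},{"xyz": [0,0,-4],"twist": [0,0,0],"jaw": 1},{"xyz": [0,1,-6],"twist": [0,0,0],"jaw": 1},{"xyz": [-0.1,3,-7.5],"twist": [0,0,0],"jaw": 1},{"xyz": [-0.3,6,-8],"twist": [0,0,0],"jaw": 1},{"xyz": [-0.5,9,-8],"twist": [0,0,0],"jaw": 1},{"xyz": [-0.7,12,-8],"twist": [0,0,0],"jaw": 1},{"xyz": [-0.8,15,-8],"twist": [0,0,0],"jaw": 1},{"xyz": [-0.9,18,-8],"twist": [0,0,0],"jaw": 1}]'

```text
time_s: 8.22
tool_pos: [0.6115, -0.0709, 0.2945]
tool_rot: [-179.9, 0.0, 90.0]
force: [-0.9, 0.5, -0.3]
grip_width: 0.0455
grasp_force: 20.0
```

Emit:
servo_tool --plan '[{"xyz": [0,1.4,0],"twist": [0,0,0],"jaw": 1},{"xyz": [0,2.3,0.5],"twist": [0,0,0],"jaw": 1},{"xyz": [0,2.6,1.5],"twist": [0,0,0],"jaw": 1},{"xyz": [0,2.6,2.7],"twist": [0,0,0],"jaw": 1},{"xyz": [0,2.6,3.8],"twist": [0,0,0],"jaw": 1},{"xyz": [0,2.6,4.6],"twist": [0,0,0],"jaw": 1},{"xyz": [0,2.6,5.2],"twist": [0,0,0],"jaw": 1},{"xyz": [0,2.6,5.6],"twist": [0,0,0],"jaw": 1},{"xyz": [0,2.6,5.8],"twist": [0,0,0],"jaw": 1},{"xyz": [0,2.6,5.8],"twist": [0,0,0],"jaw": 1}]'

```text
time_s: 9.05
tool_pos: [0.6361, -0.0705, 0.2367]
tool_rot: [-180.0, 0.0, 90.0]
force: [0.7, 0.3, -1.6]
grip_width: 0.0458
grasp_force: 20.0
```

Emit:
servo_tool --plan '[{"xyz": [0,0,0.1],"twist": [0,0,0],"jaw": 1},{"xyz": [0,0,0.1],"twist": [0,0,0],"jaw": 0.4},{"xyz": [0,0,0.1],"twist": [0,0,0],"jaw": 0.3},{"xyz": [0,0,0.1],"twist": [0,0,0],"jaw": 0.2},{"xyz": [0,0,0.1],"twist": [0,0,0],"jaw": 0.1},{"xyz": [0,0,0.1],"twist": [0,0,0],"jaw": 0},{"xyz": [0,0,-1],"twist": [0,0,0],"jaw": 0},{"xyz": [0,0,-4],"twist": [0,0,0],"jaw": 0},{"xyz": [0,0,-8],"twist": [0,0,0],"jaw": 0},{"xyz": [0,0,-10],"twist": [0,0,0],"jaw": 0}]'

```text
time_s: 9.88
tool_pos: [0.6372, -0.07, 0.3419]
tool_rot: [179.7, 0.0, 90.0]
force: [1.3, 1.1, 0.3]
grip_width: 0.0864
grasp_force: 0.0
```

Emit:
servo_tool --plan '[{"xyz": [1,-1,-0.5],"twist": [0,0,0],"jaw": 0},{"xyz": [4,-3,-0.5],"twist": [0,0,0],"jaw": 0},{"xyz": [7.5,-5,-0.5],"twist": [0,0,0],"jaw": 0},{"xyz": [11,-7,-0.5],"twist": [0,0,0],"jaw": 0},{"xyz": [14.5,-9,-0.5],"twist": [0,0,0],"jaw": 0},{"xyz": [18,-11,-0.5],"twist": [0,0,0],"jaw": 0},{"xyz": [21.5,-13,-0.5],"twist": [0,0,0],"jaw": 0},{"xyz": [24.5,-15,0],"twist": [0,0,0],"jaw": 0},{"xyz": [27,-16.2,0],"twist": [0,0,0],"jaw": 0},{"xyz": [28,-16.7,0],"twist": [0,0,0],"jaw": 0}]'

```text
time_s: 10.72
tool_pos: [0.4663, 0.2141, 0.3378]
tool_rot: [179.9, -0.0, 90.4]
force: [-0.2, 0.5, -0.7]
grip_width: 0.0867
grasp_force: 0.0
```

```bash
python3 - <<'E'
from cell import env
from h import *
ims=[]
for n in("top","side"):
    c=env.read_camera(n); q=proj(c,[.6362,-.0706,.096]);x,y=q.astype(int)
    print(n,q.round(1),"panel px",((q-[x-35,y-30]+.5)*390/70).round(0))
    ims.append(cv2.resize(c["img"][y-30:y+40,x-35:x+35,::-1],(390,390),interpolation=cv2.INTER_CUBIC))
cv2.imwrite("pics/c1.png",np.hstack(ims)); print(env.get_obs()["tool_pos"],env.get_obs()["qpos"].round(0))
E
```

```text
top [334.5 175.2] panel px [200. 171.]
side [352.7 219.2] panel px [202. 171.]
[0.46816522 0.21176763 0.33768509] [ 18.   8. -48. 106.   7.  69. -32.]
```

View pics/c1.png

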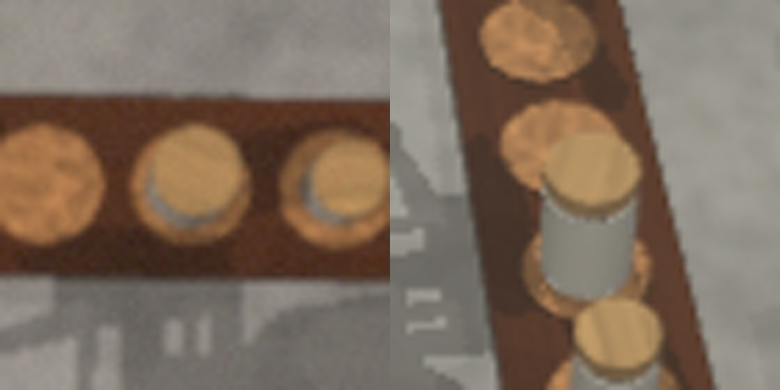

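The 75 is upright on mat c: its lid is at panel (196,170) in the top view and (202,172) in the side view, about 1–2 mm off. Next is the 95.

Emit:
servo_tool --plan '[{"xyz": [0,0,2],"twist": [0,0,0],"jaw": 0},{"xyz": [0,0,4],"twist": [0,0,0],"jaw": 0},{"xyz": [0,0,6.2],"twist": [0,0,0],"jaw": 0},{"xyz": [0,0,8.2],"twist": [0,0,0],"jaw": 0},{"xyz": [0,0,9.3],"twist": [0,0,0],"jaw": 0},{"xyz": [0,0,9.8],"twist": [0,0,0],"jaw": 0},{"xyz": [0,0,9.8],"twist": [0,0,0],"jaw": 0.2},{"xyz": [0,0,9.8],"twist": [0,0,0],"jaw": 0.3},{"xyz": [0,0,9.8],"twist": [0,0,0],"jaw": 0.35},{"xyz": [0,0,9.8],"twist": [0,0,0],"jaw": 0.4}]'

```text
time_s: 11.65
tool_pos: [0.4698, 0.2097, 0.2399]
tool_rot: [179.9, -0.0, 90.0]
force: [-0.3, 1.6, -0.6]
grip_width: 0.0674
grasp_force: 0.0
```

Emit:
servo_tool --plan '[{"xyz": [0,0,0],"twist": [0,0,0],"jaw": 0.5},{"xyz": [0,0,0],"twist": [0,0,0],"jaw": 0.6},{"xyz": [0,0,0],"twist": [0,0,0],"jaw": 0.8},{"xyz": [0,0,0],"twist": [0,0,0],"jaw": 1},{"xyz": [0,0,0],"twist": [0,0,0],"jaw": 1}]' --newtons 20

```text
time_s: 12.07
tool_pos: [0.4693, 0.2096, 0.2392]
tool_rot: [180.0, 0.0, 90.0]
force: [-0.2, -0.8, 4.2]
grip_width: 0.0512
grasp_force: 20.0
```

Emit:
servo_tool --plan '[{"xyz": [0,0,-0.7],"twist": [0,0,0],"jaw": 1},{"xyz": [0,0,-2],"twist": [0,0,0],"jaw": 1},{"xyz": [-0.5,0,-4],"twist": [0,0,0],"jaw": 1},{"xyz": [-2.5,1,-6],"twist": [0,0,0],"jaw": 1},{"xyz": [-5.5,2.5,-7.5],"twist": [0,0,0],"jaw": 1},{"xyz": [-8.5,4.5,-8],"twist": [0,0,0],"jaw": 1},{"xyz": [-11.5,6.5,-8],"twist": [0,0,0],"jaw": 1},{"xyz": [-14,8.5,-8],"twist": [0,0,0],"jaw": 1},{"xyz": [-16.5,11,-8],"twist": [0,0,0],"jaw": 1},{"xyz": [-18.5,13.5,-8],"twist": [0,0,0],"jaw": 1}]'

```text
time_s: 12.9
tool_pos: [0.605, 0.0217, 0.3195]
tool_rot: [180.0, 0.1, 89.9]
force: [0.8, 0.4, -1.3]
grip_width: 0.0518
grasp_force: 20.0
```

Emit:
servo_tool --plan '[{"xyz": [-1.2,2,0],"twist": [0,0,0],"jaw": 1},{"xyz": [-1.5,3,0.5],"twist": [0,0,0],"jaw": 1},{"xyz": [-1.5,3.1,1.5],"twist": [0,0,0],"jaw": 1},{"xyz": [-1.5,3.1,2.7],"twist": [0,0,0],"jaw": 1},{"xyz": [-1.5,3.1,3.8],"twist": [0,0,0],"jaw": 1},{"xyz": [-1.5,3.1,4.6],"twist": [0,0,0],"jaw": 1},{"xyz": [-1.5,3.1,5.2],"twist": [0,0,0],"jaw": 1},{"xyz": [-1.5,3.1,5.6],"twist": [0,0,0],"jaw": 1},{"xyz": [-1.5,3.1,5.8],"twist": [0,0,0],"jaw": 1},{"xyz": [-1.5,3.1,5.8],"twist": [0,0,0],"jaw": 1}]'

```text
time_s: 13.73
tool_pos: [0.6351, 0.0099, 0.2608]
tool_rot: [-180.0, 0.0, 90.1]
force: [0.1, -0.2, -2.6]
grip_width: 0.0508
grasp_force: 20.0
```

Emit:
servo_tool --plan '[{"xyz": [0,0,0.1],"twist": [0,0,0],"jaw": 1},{"xyz": [0,0,0.1],"twist": [0,0,0],"jaw": 0.35},{"xyz": [0,0,0.1],"twist": [0,0,0],"jaw": 0.3},{"xyz": [0,0,0.1],"twist": [0,0,0],"jaw": 0.2},{"xyz": [0,0,0.1],"twist": [0,0,0],"jaw": 0.1},{"xyz": [0,0,0.1],"twist": [0,0,0],"jaw": 0},{"xyz": [0,0,-1],"twist": [0,0,0],"jaw": 0},{"xyz": [0,0,-4],"twist": [0,0,0],"jaw": 0},{"xyz": [0,0,-8],"twist": [0,0,0],"jaw": 0},{"xyz": [0,0,-9],"twist": [0,0,0],"jaw": 0}]'

```text
time_s: 14.57
tool_pos: [0.6367, 0.0104, 0.3578]
tool_rot: [179.5, -0.0, 90.0]
force: [1.3, -0.5, 1.1]
grip_width: 0.0867
grasp_force: 0.0
```

Emit:
servo_tool --plan '[{"xyz": [0.5,-2,-1],"twist": [0,0,0],"jaw": 0},{"xyz": [2,-5,-2],"twist": [0,0,0],"jaw": 0},{"xyz": [5,-7.5,-2],"twist": [0,0,0],"jaw": 0},{"xyz": [8.5,-9.5,-2],"twist": [0,0,0],"jaw": 0},{"xyz": [12,-11.5,-2],"twist": [0,0,0],"jaw": 0},{"xyz": [15.5,-13.5,-2],"twist": [0,0,0],"jaw": 0},{"xyz": [19,-15,-2],"twist": [0,0,0],"jaw": 0},{"xyz": [22.5,-16.5,-2],"twist": [0,0,0],"jaw": 0},{"xyz": [26,-18,-2],"twist": [0,0,0],"jaw": 0},{"xyz": [29,-19.2,-1.5],"twist": [0,0,0],"jaw": 0}]'

```text
time_s: 15.4
tool_pos: [0.4415, 0.3025, 0.3679]
tool_rot: [179.8, -0.1, 90.1]
force: [1.2, 0.6, 0.2]
grip_width: 0.0872
grasp_force: 0.0
```

```bash
python3 - <<'E'
from cell import env
from h import *
ims=[]
for n in("top","side"):
    c=env.read_camera(n); q=proj(c,[.6354,.0094,.116]);x,y=q.astype(int)
    print(n,q.round(1),"panel px",((q-[x-35,y-30]+.5)*390/70).round(0))
    ims.append(cv2.resize(c["img"][y-30:y+40,x-35:x+35,::-1],(390,390),interpolation=cv2.INTER_CUBIC))
cv2.imwrite("pics/b1.png",np.hstack(ims)); print(env.get_obs()["tool_pos"])
E
```

```text
top [306. 174.] panel px [203. 175.]
side [348.  192.1] panel px [198. 171.]
[0.43901017 0.30559427 0.36682122]
```

View pics/b1.png

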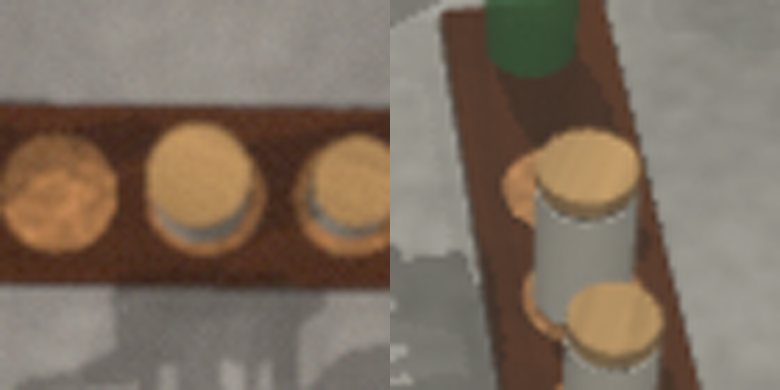

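The 95 is on mat b, upright and about 2 mm off centre, with its lid at panel (199,174) in the top view. The bottle hasn't moved. Next is the 115.

Emit:
servo_tool --plan '[{"xyz": [2.5,0,0],"twist": [0,0,0],"jaw": 0},{"xyz": [4.2,0,0.5],"twist": [0,0,0],"jaw": 0},{"xyz": [4.6,0,2],"twist": [0,0,0],"jaw": 0},{"xyz": [4.6,0,4],"twist": [0,0,0],"jaw": 0},{"xyz": [4.6,0,6.2],"twist": [0,0,0],"jaw": 0},{"xyz": [4.6,0,8.2],"twist": [0,0,0],"jaw": 0},{"xyz": [4.6,0,9.8],"twist": [0,0,0],"jaw": 0},{"xyz": [4.6,0,10.6],"twist": [0,0,0],"jaw": 0},{"xyz": [4.6,0,10.6],"twist": [0,0,0],"jaw": 0},{"xyz": [4.6,0,10.6],"twist": [0,0,0],"jaw": 0.1}]'

```text
time_s: 16.33
tool_pos: [0.4435, 0.3454, 0.2603]
tool_rot: [180.0, -0.0, 90.0]
force: [-0.2, 0.5, -0.3]
grip_width: 0.0845
grasp_force: 0.0
```

Emit:
servo_tool --plan '[{"xyz": [0,0,0],"twist": [0,0,0],"jaw": 0.2},{"xyz": [0,0,0],"twist": [0,0,0],"jaw": 0.3},{"xyz": [0,0,0],"twist": [0,0,0],"jaw": 0.35},{"xyz": [0,0,0],"twist": [0,0,0],"jaw": 0.4},{"xyz": [0,0,0],"twist": [0,0,0],"jaw": 0.5},{"xyz": [0,0,0],"twist": [0,0,0],"jaw": 0.7},{"xyz": [0,0,0],"twist": [0,0,0],"jaw": 1},{"xyz": [0,0,0],"twist": [0,0,0],"jaw": 1}]' --newtons 20

```text
time_s: 17.0
tool_pos: [0.4432, 0.3457, 0.2602]
tool_rot: [180.0, -0.0, 90.0]
force: [-1.1, -0.7, 4.5]
grip_width: 0.0577
grasp_force: 20.0
```

Emit:
servo_tool --plan '[{"xyz": [0,0,-0.7],"twist": [0,0,0],"jaw": 1},{"xyz": [0,0,-2],"twist": [0,0,0],"jaw": 1},{"xyz": [-0.5,0,-4],"twist": [0,0,0],"jaw": 1},{"xyz": [-2.5,0,-6],"twist": [0,0,0],"jaw": 1},{"xyz": [-5.5,0.5,-7.5],"twist": [0,0,0],"jaw": 1},{"xyz": [-8.8,1,-8],"twist": [0,0,0],"jaw": 1},{"xyz": [-12.2,1.5,-8],"twist": [0,0,0],"jaw": 1},{"xyz": [-15.6,2,-8],"twist": [0,0,0],"jaw": 1},{"xyz": [-19,3,-8],"twist": [0,0,0],"jaw": 1},{"xyz": [-21.7,4.5,-8],"twist": [0,0,0],"jaw": 1}]'

```text
time_s: 17.83
tool_pos: [0.4874, 0.126, 0.3402]
tool_rot: [-180.0, 0.2, 90.0]
force: [0.6, 0.0, -3.9]
grip_width: 0.0574
grasp_force: 20.0
```

Emit:
servo_tool --plan '[{"xyz": [-1.8,1.7,0],"twist": [0,0,0],"jaw": 1},{"xyz": [-3,4,0],"twist": [0,0,0],"jaw": 1},{"xyz": [-3.7,6.8,0],"twist": [0,0,0],"jaw": 1},{"xyz": [-4,9.6,0],"twist": [0,0,0],"jaw": 1},{"xyz": [-4,12,0],"twist": [0,0,0],"jaw": 1},{"xyz": [-4,13.8,0],"twist": [0,0,0],"jaw": 1},{"xyz": [-4,14.6,0.5],"twist": [0,0,0],"jaw": 1},{"xyz": [-4,14.6,1.5],"twist": [0,0,0],"jaw": 1},{"xyz": [-4,14.6,2.5],"twist": [0,0,0],"jaw": 1},{"xyz": [-4,14.6,3.3],"twist": [0,0,0],"jaw": 1}]'

```text
time_s: 18.67
tool_pos: [0.6327, 0.0889, 0.3048]
tool_rot: [-179.8, 0.0, 90.1]
force: [-0.5, -0.6, -3.1]
grip_width: 0.0573
grasp_force: 20.0
```

Emit:
servo_tool --plan '[{"xyz": [0,0.1,0.7],"twist": [0,0,0],"jaw": 1},{"xyz": [0,0.1,1.4],"twist": [0,0,0],"jaw": 1},{"xyz": [0,0.1,1.9],"twist": [0,0,0],"jaw": 1},{"xyz": [0,0.1,2.3],"twist": [0,0,0],"jaw": 1},{"xyz": [0,0.1,2.5],"twist": [0,0,0],"jaw": 1},{"xyz": [0,0.1,2.5],"twist": [0,0,0],"jaw": 1}]'

```text
time_s: 19.17
tool_pos: [0.6352, 0.0887, 0.2818]
tool_rot: [-180.0, 0.0, 90.0]
force: [-0.1, 0.0, -2.5]
grip_width: 0.0577
grasp_force: 20.0
```

Emit:
servo_tool --plan '[{"xyz": [0,0,0.1],"twist": [0,0,0],"jaw": 1},{"xyz": [0,0,0.1],"twist": [0,0,0],"jaw": 0.3},{"xyz": [0,0,0.1],"twist": [0,0,0],"jaw": 0.2},{"xyz": [0,0,0.1],"twist": [0,0,0],"jaw": 0.1},{"xyz": [0,0,0.1],"twist": [0,0,0],"jaw": 0},{"xyz": [0,0,0.1],"twist": [0,0,0],"jaw": 0},{"xyz": [0,0,-1],"twist": [0,0,0],"jaw": 0},{"xyz": [0,0,-4],"twist": [0,0,0],"jaw": 0},{"xyz": [0,0,-8],"twist": [0,0,0],"jaw": 0},{"xyz": [0,0,-10],"twist": [0,0,0],"jaw": 0}]'

```text
time_s: 20.0
tool_pos: [0.6358, 0.0892, 0.3869]
tool_rot: [179.7, -0.1, 90.0]
force: [0.9, -0.1, 1.1]
grip_width: 0.0867
grasp_force: 0.0
```

Emit:
servo_tool --plan '[{"xyz": [0,-2,0],"twist": [0,0,0],"jaw": 0},{"xyz": [0,-4,0],"twist": [0,0,0],"jaw": 0},{"xyz": [0,-7,0],"twist": [0,0,0],"jaw": 0},{"xyz": [0,-10,0],"twist": [0,0,0],"jaw": 0},{"xyz": [0,-13,0],"twist": [0,0,0],"jaw": 0},{"xyz": [0,-15,0],"twist": [0,0,0],"jaw": 0},{"xyz": [0,-17,0],"twist": [0,0,0],"jaw": 0},{"xyz": [0,-18,0],"twist": [0,0,0],"jaw": 0},{"xyz": [0,-18,0],"twist": [0,0,0],"jaw": 0}]'

```text
time_s: 20.75
tool_pos: [0.4535, 0.0892, 0.3827]
tool_rot: [179.9, 0.2, 90.1]
force: [0.5, 0.2, 0.3]
grip_width: 0.0867
grasp_force: 0.0
```

```bash
python3 - <<'E'
from cell import env
from h import *
ims=[]
for n in("top","side"):
    c=env.read_camera(n); q=proj(c,[.6347,.0894,.136]);x,y=q.astype(int)
    o=np.array([x-55,y-50])
    print(n,q.round(1),"panel px",((q-o+.5)*390/150).round(0),"b",((proj(c,[.6354,.0094,.116])-o+.5)*390/150).round(0))
    ims.append(cv2.resize(c["img"][o[1]:o[1]+150,o[0]:o[0]+150,::-1],(390,390),interpolation=cv2.INTER_CUBIC))
cv2.imwrite("pics/a1.png",np.hstack(ims)); print(env.get_obs()["tool_pos"],env.get_obs()["time_s"])
E
```

```text
top [276.3 172.7] panel px [145. 133.] b [222. 136.]
side [343.7 167.1] panel px [146. 132.] b [157. 197.]
[0.45538891 0.08874473 0.38267509] 20.85
```

View pics/a1.png

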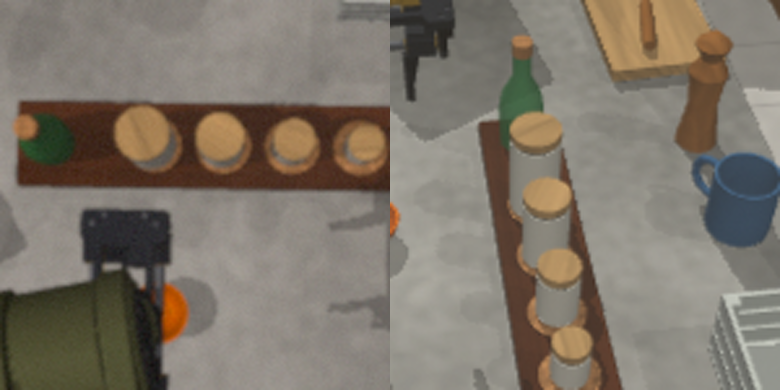

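All four canisters stand upright on their mats, in order. The 115's lid is at panel (143,134) against (145,133) expected, the bottle hasn't moved, and the gripper is clear.

```bash
python3 -c "
from cell import env
print(env.sign_off())"
```

```text
the job is handed in; nothing more can be done
None
```

The four canisters stand upright on the mats in size order, the 115 mm beside the oil bottle down to the 55 mm at the far end, each within about 3 mm of its mat's centre by the cameras; the bottle was not moved, and the job was handed in at about 21 s (no verdict was returned).

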